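# Close up the jars in a round tin, add the seventh and lay the divider

### The arm

A 6-joint arm with a two-finger parallel gripper is mounted at the origin on the work surface. World frame = base frame: x ahead of the robot, y to its left, z up, the work surface at z = 0. Lengths are in m, angles in degrees, forces in N, time in s.
With the tool pointing down it reaches from about 0.35 to 0.875 m from the base axis. Payload 4.2 kg.
Tool frame: the origin (TCP) lies midway between the tips of the shut fingers; the grasp point (between the pads) lies 19 mm behind it; z points along the fingers, y is the direction in which the jaws open and shut (so a half turn about z gives the same grasp; the last joint's range is limited). The gripper opens to 87 mm and grips with 3 to 60 N. Pads are 19 mm wide; open, the fingers measure 117 mm over their backs; the gripper's body (75 mm by 190 mm) begins 51 mm behind the grasp point.
Start: joints at [89.416, 22.042, 0.453, 0, -68.411, -14.817], TCP at [0.166, 0.603, 0.223] pointing down, gripper open.
Joint ranges: [-179.83, 179.83], [-69.29, 118.12], [-61.27, 80.66], [-181.25, 117.63], [-171.15, -9.14], [-177.46, 177.46]. Speed limits (degrees/s): [159.86, 159.86, 180, 180, 180, 180].

### API

Orientations are given as a 3x3 rotation matrix whose columns are the frame's x, y, z axes.
In Python, from station import r gives the robot as it stands.
- The arm moves only by the tool servo_tool, never from a script. Its arguments are lists of equal length, an entry for each row: "slide": the shift along the world's x, y, z in units of 60 mm (1.0 is 60 mm), a list of three; "twist": the turn, a rotation vector about the world's x, y, z in units of 6 degrees (1.0 is 6 degrees), a list of three; "gripper": the closure, from 0 (fully open) to 1 (shut). In form: {"slide": [[x, y, z], ...], "twist": [[wx, wy, wz], ...], "gripper": [gripper, ...]}. A call has 1 to 12 rows; each row shifts and turns the commanded pose from where the row before left it; what a row does not reach is not made up. A row lasts 1/8 s, in which the tool goes at most 62.5 mm and 10.7 degrees, less where a joint would pass 70% of its speed; a pose out of reach is approached as far as the arm can. A call is refused whole if a number of a shift passes 1 or a number of a turn 1, either way. A call with a gripper value outside its range is refused whole. The fingers move at their own pace and stop on an object; the grip force is fixed at half the most. Time passes only in rows, so rows that do not move let the fingers close. It gives the time, the measured TCP pose, the force and the opening at its end, in the units of the state.
- r.sense(): the state, without advancing time (a new reading comes with each control period).
- r.capture(name): name is "scene" or "side" or "wrist"; returns a dict with "image" (480x640x3 uint8, blue, green, red), "intrinsics" (3x3 intrinsics, pixels), "R" (3x3) and "t" (3): a world point X has camera coordinates R X + t. Camera axes: x right, y down, z forward; pixel columns grow to the right and rows downward; lengths in m; the calibration is good to about 2 mm. The wrist camera is an equidistant fisheye: a pixel r from the principal point sees the ray r / f radians off the axis. A picture is of the moment at which its call begins. There is no depth.
- r.finish_job(): hands the job in, once; it reports no verdict.
The state is a dict: "time_s": time; "joints": joint angles; "joint_velocities": joint speeds; "effort": joint torques, N m; "tcp_pos": TCP position; "ee_rot": TCP orientation; "wrist_force": force on the tool from outside, world axes, zero at the start; "moment": the same for the moment, N m; "gripper_width": opening from 0.0 (shut) to 1.0 (fully open).
Only numpy, scipy, OpenCV 4.12 (cv2) and the standard library are available. Lean on these libraries where they do the work, as an engineer would, in place of code of your own. Each camera call takes 0.05 s, during which the arm holds its last target.

### The job

Finish the bottom layer of the round blue tin: move the stray jar up against a neighbour so that the jars close up as one in the middle with six around it, and stand the jar from the counter in the place this frees, all seven upright on the tin's floor. Then lay the round divider by its red knob, knob up, flat and centred on the caps inside the tin. Set things down gently instead of dropping them, and leave the other bottles and cartons alone.

Things in the scene. Friction and masses are not known exactly. Their poses are not given: they have to be found in the camera images.
- tin: round open blue tin with gold bands, fixed: 183 mm inside diameter, wall 3 mm, 108 mm high, floor 4 mm thick. Origin: centre of its underside, z up; yaw means nothing. At the start six jars stand in it: one in the middle, four round it nearly touching, and one stray at the wall, about halfway along the space left, with too little room on either side for a seventh
- tin_floor (a point): centre of the tin's inner floor, 4 mm above the counter. Packed, six jars stand round the middle one with their axes 60 to 62 mm from this axis; all cap tops are 94 mm above the counter, 14 mm below the rim. Fingers have more room on the two sides of a cap along the wall than between cap and wall; open them at most 60 mm in the tin
- jar1_mid (a point): brown jar, yellow and maroon label, white cap: body 58 mm in diameter, 46 mm high, foot chamfered to 48 mm, shoulder to 52 mm, upright cap 31 mm in diameter from 52 to 90 mm (the jar's top); 120 g. Point: its centre, 45 mm above its underside, z up. All seven are alike. One of the six in the tin; which stands where varies
- jar2_mid (a point): brown jar, yellow and maroon label, white cap: body 58 mm in diameter, 46 mm high, foot chamfered to 48 mm, shoulder to 52 mm, upright cap 31 mm in diameter from 52 to 90 mm (the jar's top); 120 g. Point: its centre, 45 mm above its underside, z up. All seven are alike. One of the six in the tin; which stands where varies
- jar3_mid (a point): brown jar, yellow and maroon label, white cap: body 58 mm in diameter, 46 mm high, foot chamfered to 48 mm, shoulder to 52 mm, upright cap 31 mm in diameter from 52 to 90 mm (the jar's top); 120 g. Point: its centre, 45 mm above its underside, z up. All seven are alike. One of the six in the tin; which stands where varies
- jar4_mid (a point): brown jar, yellow and maroon label, white cap: body 58 mm in diameter, 46 mm high, foot chamfered to 48 mm, shoulder to 52 mm, upright cap 31 mm in diameter from 52 to 90 mm (the jar's top); 120 g. Point: its centre, 45 mm above its underside, z up. All seven are alike. One of the six in the tin; which stands where varies
- jar5_mid (a point): brown jar, yellow and maroon label, white cap: body 58 mm in diameter, 46 mm high, foot chamfered to 48 mm, shoulder to 52 mm, upright cap 31 mm in diameter from 52 to 90 mm (the jar's top); 120 g. Point: its centre, 45 mm above its underside, z up. All seven are alike. One of the six in the tin; which stands where varies
- jar6_mid (a point): brown jar, yellow and maroon label, white cap: body 58 mm in diameter, 46 mm high, foot chamfered to 48 mm, shoulder to 52 mm, upright cap 31 mm in diameter from 52 to 90 mm (the jar's top); 120 g. Point: its centre, 45 mm above its underside, z up. All seven are alike. One of the six in the tin; which stands where varies
- jar7_mid (a point): brown jar, yellow and maroon label, white cap: body 58 mm in diameter, 46 mm high, foot chamfered to 48 mm, shoulder to 52 mm, upright cap 31 mm in diameter from 52 to 90 mm (the jar's top); 120 g. Point: its centre, 45 mm above its underside, z up. All seven are alike. The one standing on the counter outside the tin
- divider_knob (a point): round white plastic divider, 164 mm in diameter and 5 mm thick, flat on the counter, an upright red cylindrical knob, 22 mm in diameter and 30 mm high, at its middle; 120 g. This point is the knob's centre 20 mm above the divider's underside (knob from 5 to 35 mm); z up. Finished, it lies on the caps, underside 94 mm above the counter
- green_bottle: bystander: tall green bottle, 72 mm in diameter, 175 mm high; origin at the centre of its underside, z up. To be left alone
- syrup_a: bystander: brown syrup bottle with black cap, 58 mm in diameter, 150 mm high; origin at the centre of its underside, z up. To be left alone
- syrup_b: bystander: brown bottle with red cap, 48 mm in diameter, 110 mm high; origin at the centre of its underside, z up. To be left alone
- carton_a: bystander: cream and orange carton 110 x 70 x 45 mm; origin at the centre of its underside, z up. To be left alone
- carton_b: bystander: green carton 120 x 75 x 35 mm; origin at the centre of its underside, z up. To be left alone

How it is judged (in metres and radians):
On the way:
1. all seven jars stand upright on the tin's floor, none held (horizontal distance between each of jar1_mid, jar2_mid, jar3_mid, jar4_mid, jar5_mid, jar6_mid, jar7_mid and tin below 0.067 m and z of jar1_mid in the frame of tin between 0.045 and 0.053 m and angle between each of jar1_mid, jar2_mid, jar3_mid, jar4_mid, jar5_mid, jar6_mid, jar7_mid's own z axis and vertical below 0.06 rad and z of jar2_mid in the frame of tin between 0.045 and 0.053 m and z of jar3_mid in the frame of tin between 0.045 and 0.053 m and z of jar4_mid in the frame of tin between 0.045 and 0.053 m and z of jar5_mid in the frame of tin between 0.045 and 0.053 m and z of jar6_mid in the frame of tin between 0.045 and 0.053 m and z of jar7_mid in the frame of tin between 0.045 and 0.053 m and contact force between the fingers and jar1 below 0.1 N and contact force between the fingers and jar2 below 0.1 N and contact force between the fingers and jar3 below 0.1 N and contact force between the fingers and jar4 below 0.1 N and contact force between the fingers and jar5 below 0.1 N and contact force between the fingers and jar6 below 0.1 N and contact force between the fingers and jar7 below 0.1 N), for 0.2 s.
At the end, for the whole second after the job is handed in: All seven jars stand upright (within 0.06 rad) on the tin's floor (within 4 mm in height), axes within 67 mm of the tin's axis; the divider lies on their caps inside the tin, knob up, level within 0.04 rad, centred within 12 mm, underside within 4 mm of 94 mm above the counter; all at rest (horizontal distance between each of jar1_mid, jar2_mid, jar3_mid, jar4_mid, jar5_mid, jar6_mid, jar7_mid and tin below 0.067 m and z of jar1_mid in the frame of tin between 0.045 and 0.053 m and angle between each of jar1_mid, jar2_mid, jar3_mid, jar4_mid, jar5_mid, jar6_mid, jar7_mid's own z axis and vertical below 0.06 rad and z of jar2_mid in the frame of tin between 0.045 and 0.053 m and z of jar3_mid in the frame of tin between 0.045 and 0.053 m and z of jar4_mid in the frame of tin between 0.045 and 0.053 m and z of jar5_mid in the frame of tin between 0.045 and 0.053 m and z of jar6_mid in the frame of tin between 0.045 and 0.053 m and z of jar7_mid in the frame of tin between 0.045 and 0.053 m and horizontal distance between divider_knob and tin below 0.012 m and z of divider_knob in the frame of tin between 0.11 and 0.118 m and angle between divider_knob's own z axis and vertical below 0.04 rad and linear speed of each of divider, jar1, jar2, jar3, jar4, jar5, jar6, jar7 below 0.01 m/s); the robot touches nothing.
It fails at once if a jar or the divider is dropped: it moves faster than 0.5 m/s while the fingers do not touch it ((contact force between jar1 and the fingers below 0.05 N and linear speed of jar1 above 0.5 m/s) or (contact force between jar2 and the fingers below 0.05 N and linear speed of jar2 above 0.5 m/s) or (contact force between jar3 and the fingers below 0.05 N and linear speed of jar3 above 0.5 m/s) or (contact force between jar4 and the fingers below 0.05 N and linear speed of jar4 above 0.5 m/s) or (contact force between jar5 and the fingers below 0.05 N and linear speed of jar5 above 0.5 m/s) or (contact force between jar6 and the fingers below 0.05 N and linear speed of jar6 above 0.5 m/s) or (contact force between jar7 and the fingers below 0.05 N and linear speed of jar7 above 0.5 m/s) or (contact force between divider and the fingers below 0.05 N and linear speed of divider above 0.5 m/s)).
It fails at once if a bystanding bottle or carton is moved by more than 20 mm or tipped by more than 0.3 rad (distance of any of green_bottle, syrup_a, syrup_b, carton_a, carton_b from where it was at the start of the episode above 0.02 m or angle between any of green_bottle, syrup_a, syrup_b, carton_a, carton_b's own z axis and vertical above 0.3 rad).
It also fails if it takes over 69 s, if anything falls off the work surface, if the arm or the gripper's body presses on something with over 40 N, if the wrist force passes 120 N, or if a joint passes its speed limit or range.

## Working session

There is one attempt and no reset: what is moved stays moved. The work goes in short steps, Python scripts to look and compute and a tool call to move; the robot and the scene stay as the last step left them, time stands still between calls to the robot, and variables do not carry over. Pictures are saved under pics/ and viewed, and the job is handed in when it is done.

Besides the shell and the picture viewer there is one more tool, called after "Request:" as a command line: name --argument value ..., lists and objects as JSON in quotes. servo_tool: Moves the arm, as the interface text tells. Its arguments: {"type":"object","properties":{"slide":{"type":"array","items":{"type":"array","items":{"type":"number"}}},"twist":{"type":"array","items":{"type":"array","items":{"type":"number"}}},"gripper":{"type":"array","items":{"type":"number"}}},"required":["slide","twist","gripper"]}

```bash
mkdir -p pics; ls; python3 - <<'E'
from station import r
import cv2
s=r.sense();print({k:s[k] for k in ('time_s','tcp_pos','ee_rot','gripper_width','wrist_force')})
for n in('scene','side','wrist'):
    c=r.capture(n);cv2.imwrite(f'pics/{n}0.png',c['image']);print(n,c['intrinsics'],c['R'],c['t'])
E
```

```text
pics
{'time_s': 0.0, 'tcp_pos': array([0.16581057, 0.60197587, 0.22144268]), 'ee_rot': array([[ 9.64033469e-01, -2.65780393e-01, -5.02857662e-04],
       [-2.65780856e-01, -9.64031100e-01, -2.13887303e-03],
       [ 8.37000895e-05,  2.19559513e-03, -9.99997586e-01]]), 'gripper_width': 1.0024373460435934, 'wrist_force': array([-1.00440136, -0.30023744,  0.89302961])}
scene [[469.53939529   0.         317.88571886]
 [  0.         469.53939529 240.79200836]
 [  0.           0.           1.        ]] [[ 0.28364505  0.95892796  0.00162663]
 [ 0.82495802 -0.24315208 -0.51021695]
 [-0.48886578  0.14606241 -0.8600442 ]] [-0.18987231 -0.48245117  1.60323606]
side [[577.73019609   0.         315.2401807 ]
 [  0.         577.73019609 242.42299619]
 [  0.           0.           1.        ]] [[ 0.73886702 -0.67378599  0.00937904]
 [-0.50203364 -0.55970269 -0.65931413]
 [ 0.4494861   0.48243688 -0.75180909]] [-0.45527461  0.3266486   1.13690268]
wrist [[371.64829954   0.         317.3953694 ]
 [  0.         371.64829954 239.50249136]
 [  0.           0.           1.        ]] [[-0.26603672 -0.96395941  0.00259411]
 [-0.9212552   0.25504137  0.29367116]
 [-0.28374869  0.07573747 -0.95590299]] [ 0.62375111 -0.03520528  0.39340559]
```

View pics/scene0.png

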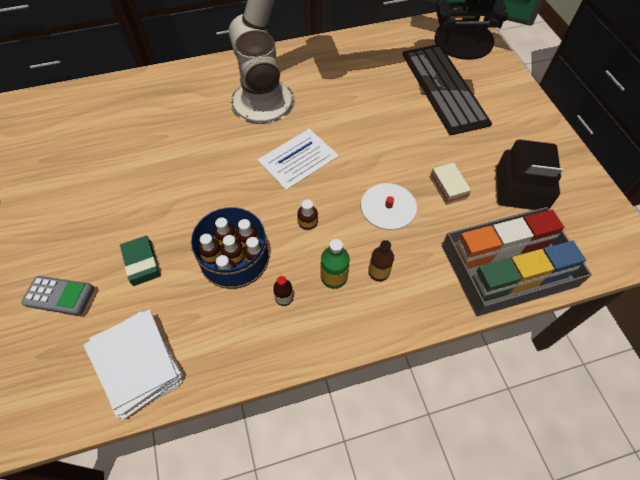

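View pics/side0.png

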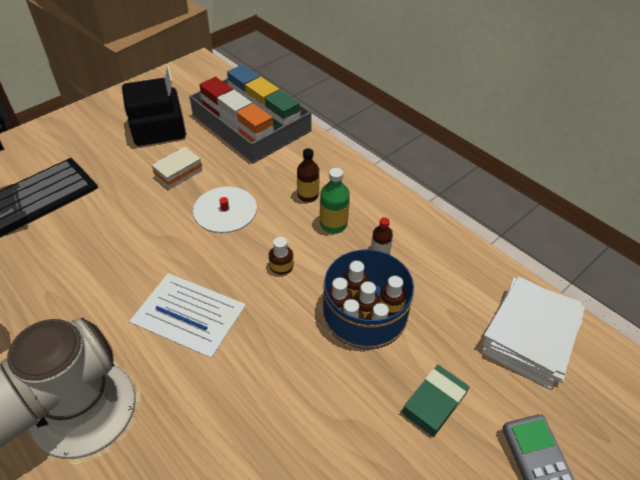

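View pics/wrist0.png

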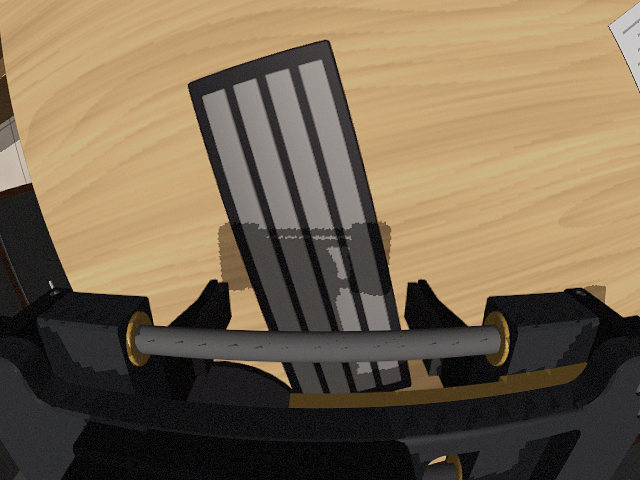

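```bash
cat > h.py <<'E'
import numpy as np, cv2
from station import r
def ray(c,px):
    px=np.atleast_2d(np.asarray(px,float));K=c['intrinsics']
    d=np.c_[(px[:,0]-K[0,2])/K[0,0],(px[:,1]-K[1,2])/K[1,1]]
    if c.get('fish'):
        th=np.hypot(d[:,0],d[:,1]);s=np.where(th>1e-9,np.sin(th)/np.maximum(th,1e-9),1)
        v=np.c_[d*s[:,None],np.cos(th)]
    else: v=np.c_[d,np.ones(len(d))]
    v=v@c['R'];o=-c['R'].T@c['t']
    return o,v/np.linalg.norm(v,axis=1)[:,None]
def plane(c,px,z):
    o,v=ray(c,px);return o+v*((z-o[2])/v[:,2])[:,None]
def proj(c,X):
    X=np.atleast_2d(X);K=c['intrinsics'];p=X@c['R'].T+c['t']
    if c.get('fish'):
        rr=np.hypot(p[:,0],p[:,1]);th=np.arctan2(rr,p[:,2]);q=p[:,:2]/np.maximum(rr,1e-9)[:,None]*th[:,None]
    else: q=p[:,:2]/p[:,2:]
    return q*K[0,0]+[K[0,2],K[1,2]]
def tri(c1,p1,c2,p2):
    o1,v1=ray(c1,p1);o2,v2=ray(c2,p2);v1=v1[0];v2=v2[0]
    A=np.c_[v1,-v2];s=np.linalg.lstsq(A,o2-o1,rcond=None)[0]
    a=o1+s[0]*v1;b=o2+s[1]*v2
    return (a+b)/2,np.linalg.norm(a-b)
def cap(n):
    c=dict(r.capture(n));
    if n=='wrist':c['fish']=True
    return c
E
python3 - <<'E'
from h import *
for n,(x,y,w,h),f in(('scene',(170,170,260,130),3),('side',(180,160,260,200),3)):
    c=cap(n);im=c['image'][y:y+h,x:x+w];cv2.imwrite(f'pics/{n}1.png',cv2.resize(im,None,fx=f,fy=f,interpolation=cv2.INTER_CUBIC))
    np.save(n+'0.npy',c,allow_pickle=True)
E
```

```text
(no output)
```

View pics/scene1.png

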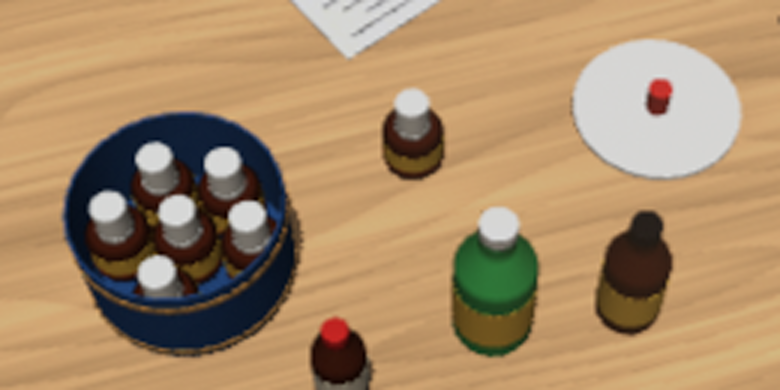

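View pics/side1.png

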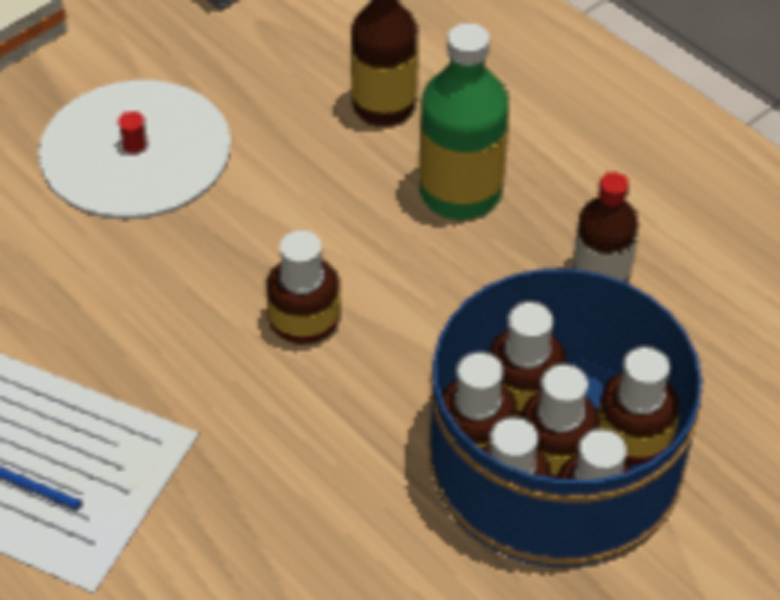

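```bash
python3 - <<'E'
from h import *
C={n:np.load(n+'0.npy',allow_pickle=True).item() for n in('scene','side')}
P={}
for n,(x,y,w,h) in(('scene',(170,170,260,130)),('side',(180,160,260,200))):
    c=C[n];im=c['image'].astype(int);m=((im.min(2)>185)&(im.max(2)-im.min(2)<25)).astype(np.uint8)
    mm=np.zeros_like(m);mm[y:y+h,x:x+w]=m[y:y+h,x:x+w]
    k,l,st,ce=cv2.connectedComponentsWithStats(mm)
    P[n]=[ce[i] for i in range(1,k) if 40<st[i,4]<250]
    print(n,[(ce[i].round(1).tolist(),st[i,4].tolist()) for i in range(1,k) if st[i,4]>25])
    hsv=cv2.cvtColor(c['image'],cv2.COLOR_BGR2HSV)
    red=cv2.inRange(hsv,(0,180,140),(6,255,255))|cv2.inRange(hsv,(174,180,140),(180,255,255))
    k,l,st,ce=cv2.connectedComponentsWithStats(red)
    print('red',[(ce[i].round(1).tolist(),st[i].tolist()) for i in range(1,k) if st[i,4]>8])
a=plane(C['scene'],P['scene'],.094);b=plane(C['side'],P['side'],.094)
print(a.round(4));print(b.round(4))
for i,p in enumerate(P['scene']):
    for j,q in enumerate(P['side']):
        X,e=tri(C['scene'],p,C['side'],q)
        if e<.006 and .05<X[2]<.2: print(i,j,X.round(4),round(e,4))
# rim: blue region hull
for n,(x,y,w,h) in(('scene',(170,170,120,130)),('side',(310,230,120,120))):
    c=C[n];hsv=cv2.cvtColor(c['image'],cv2.COLOR_BGR2HSV)
    m=cv2.inRange(hsv,(100,90,20),(125,255,255));mm=np.zeros_like(m);mm[y:y+h,x:x+w]=m[y:y+h,x:x+w]
    k,l,st,ce=cv2.connectedComponentsWithStats(mm)
    cn,_=cv2.findContours(mm,cv2.RETR_EXTERNAL,cv2.CHAIN_APPROX_NONE)
    pts=np.vstack(cn)[:,0];hull=pts
    X=plane(c,hull,.108)
    # view dir horizontal; use far half
    o=-c['R'].T@c['t'];
    x0=X[:,:2].mean(0)
    far=X[:,:2]
    from scipy.optimize import least_squares
    hv=cv2.convexHull(pts)[:,0]; 
    XX=plane(c,np.vstack([pts[(np.abs(cv2.pointPolygonTest(hv.reshape(-1,1,2).astype(np.float32),tuple(map(float,p)),True))<1.5)] if 0 else p for p in pts if cv2.pointPolygonTest(hv.reshape(-1,1,2).astype(np.float32),tuple(map(float,p)),True)<1.5]),.108)[:,:2]
    d=(x0-o[:2]);d/=np.linalg.norm(d)
    cen=x0
    for _ in range(10):
        s=(XX-cen)@d>0.0
        f=least_squares(lambda q:np.linalg.norm(XX[s]-q[:2],axis=1)-.0945,cen,loss='soft_l1',f_scale=.001);cen=f.x
    print(n,'tin',cen.round(4),s.sum(),np.abs(f.fun).mean())
E
```

```text
scene [([289.3, 176.2], 424), ([388.4, 206.0], 1844), ([306.8, 203.8], 71), ([220.8, 222.0], 77), ([243.6, 223.8], 78), ([205.5, 238.3], 79), ([228.5, 239.8], 81), ([251.8, 241.7], 83), ([335.8, 244.2], 109), ([221.8, 260.3], 89)]
red [([389.6, 199.5], [387, 197, 6, 6, 32]), ([544.3, 221.9], [526, 210, 38, 25, 554]), ([281.1, 279.7], [277, 276, 9, 8, 56])]
side [([335.8, 171.9], 83), ([224.5, 209.0], 2002), ([279.7, 241.5], 94), ([356.4, 266.0], 101), ([395.0, 281.3], 111), ([206.6, 317.7], 2429), ([339.6, 283.1], 108), ([367.9, 287.2], 112), ([350.9, 305.1], 119), ([380.3, 309.1], 122)]
red [([214.3, 84.1], [200, 77, 30, 14, 207]), ([223.2, 200.1], [220, 198, 7, 5, 29]), ([384.2, 220.6], [380, 218, 9, 6, 45])]
[[ 0.5252  0.0113  0.094 ]
 [ 0.5176 -0.222   0.094 ]
 [ 0.5401 -0.1655  0.094 ]
 [ 0.556  -0.2689  0.094 ]
 [ 0.5772 -0.2129  0.094 ]
 [ 0.5995 -0.1565  0.094 ]
 [ 0.6678  0.0483  0.094 ]
 [ 0.6314 -0.2405  0.094 ]]
[[ 0.7741  0.0974  0.094 ]
 [ 0.5176  0.0124  0.094 ]
 [ 0.5963 -0.1539  0.094 ]
 [ 0.6279 -0.2386  0.094 ]
 [ 0.5364 -0.1629  0.094 ]
 [ 0.5735 -0.2107  0.094 ]
 [ 0.5145 -0.2194  0.094 ]
 [ 0.5523 -0.267   0.094 ]]
0 1 [0.5206 0.0138 0.089 ] 0.0037
1 6 [ 0.5157 -0.2205  0.0926] 0.0034
2 4 [ 0.5379 -0.1639  0.0922] 0.0037
3 3 [ 0.592  -0.2634  0.1493] 0.0006
3 7 [ 0.5539 -0.2677  0.092 ] 0.0031
4 5 [ 0.5752 -0.2114  0.092 ] 0.0033
5 2 [ 0.5976 -0.1549  0.0924] 0.0036
6 0 [0.7105 0.033  0.1737] 0.0031
7 3 [ 0.6296 -0.2393  0.0921] 0.003
scene tin [ 0.5827 -0.2124] 96 0.0013590254936328248
side tin [ 0.5707 -0.2128] 112 0.0014110473457991368
```

```bash
python3 - <<'E'
from h import *
C={n:np.load(n+'0.npy',allow_pickle=True).item() for n in('scene','side')}
print('knob top',tri(C['scene'],[389.6,199.5],C['side'],[223.2,200.1]),'redcap',tri(C['scene'],[281.1,279.7],C['side'],[384.2,220.6]))
print(tri(C['scene'],[388.4,206.0],C['side'],[224.5,209.]))
w=cap('wrist');o=-w['R'].T@w['t'];s=r.sense();print('cam in tool',s['ee_rot'].T@(o-s['tcp_pos']),(s['ee_rot'].T@w['R'].T).round(3))
print(s['time_s'])
E
```

```text
knob top (array([0.53426079, 0.25691561, 0.03234655]), np.float64(0.0047928465843003676)) redcap (array([ 0.73152385, -0.11017403,  0.10710261]), np.float64(0.0032944411914531437))
(array([ 0.53440133,  0.25768606, -0.00056339]), np.float64(0.00454162968063115))
cam in tool [ 8.21815831e-02  8.01949651e-05 -1.63072218e-01] [[-0.    -0.956 -0.294]
 [ 1.    -0.001  0.001]
 [-0.001 -0.294  0.956]]
0.3
```

Request:
servo_tool --slide '[[0.2,-0.4,0.2],[0.42,-0.84,0.1],[0.42,-0.84,0.1],[0.42,-0.84,0.1],[0.42,-0.84,0.1],[0.42,-0.84,0.1],[0.42,-0.84,0.1],[0.42,-0.84,0.1],[0.42,-0.84,0.1],[0.42,-0.84,0.1],[0.42,-0.84,0.1],[0.42,-0.84,0.1]]' --twist '[[0,0,-0.16],[0,0,-0.16],[0,0,-0.16],[0,0,-0.16],[0,0,-0.16],[0,0,-0.16],[0,0,-0.16],[0,0,-0.16],[0,0,-0.16],[0,0,-0.16],[0,0,-0.16],[0,0,-0.16]]' --gripper '[0,0,0,0,0,0,0,0,0,0,0,0]'

```text
time_s: 1.8
tcp_pos: [0.4556, 0.0224, 0.3011]
ee_rot: [[0.891, -0.453, 0.001], [-0.453, -0.891, 0.0], [0.001, -0.001, -1.0]]
wrist_force: [1.2, 0.6, -0.3]
gripper_width: 1.001
```

Request:
servo_tool --slide '[[0,0,0]]' --twist '[[0,0,0]]' --gripper '[0.31]'

```text
time_s: 1.92
tcp_pos: [0.4562, 0.0212, 0.3007]
ee_rot: [[0.889, -0.459, 0.0], [-0.459, -0.889, -0.0], [0.0, 0.0, -1.0]]
wrist_force: [-0.8, 0.7, -0.1]
gripper_width: 0.953
```

```bash
python3 - <<'E'
from h import *
c=cap('wrist');np.save('w1.npy',c,allow_pickle=True);cv2.imwrite('pics/w1.png',c['image']);print(r.sense()['tcp_pos'])
E
```

```text
[0.45540775 0.02257038 0.30037149]
```

View pics/w1.png

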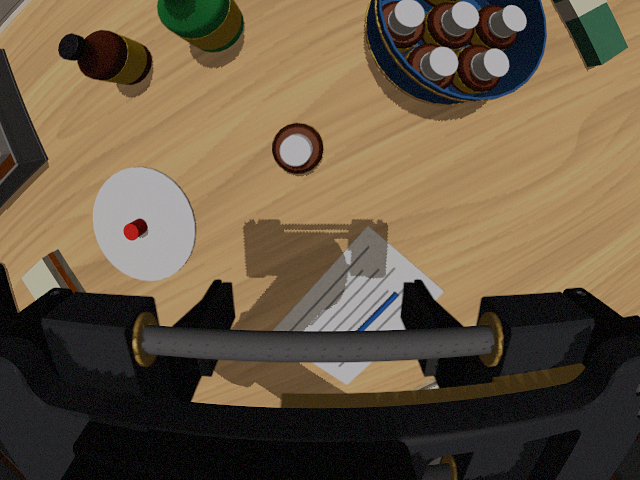

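Request:
servo_tool --slide '[[0.2,-0.3,0],[0.36,-0.72,0],[0.36,-0.72,0],[0.36,-0.72,0],[0.36,-0.72,0],[0.3,-0.6,0],[0.06,-0.16,0],[0,0,0]]' --twist '[[0,0,0],[0,0,0],[0,0,0],[0,0,0],[0,0,0],[0,0,0],[0,0,0],[0,0,0]]' --gripper '[0.31,0.31,0.31,0.31,0.31,0.31,0.31,0.31]'

```text
time_s: 2.98
tcp_pos: [0.5751, -0.2113, 0.3]
ee_rot: [[0.892, -0.452, -0.001], [-0.452, -0.892, 0.001], [-0.001, 0.0, -1.0]]
wrist_force: [0.5, -0.0, -0.6]
gripper_width: 0.688
```

```bash
python3 - <<'E'
from h import *
c=cap('wrist');np.save('w2.npy',c,allow_pickle=True);cv2.imwrite('pics/w2.png',c['image']);print(r.sense()['tcp_pos'],r.sense()['gripper_width'])
E
```

```text
[ 0.5749765  -0.21089201  0.30045631] 0.6851717165287068
```

View pics/w2.png

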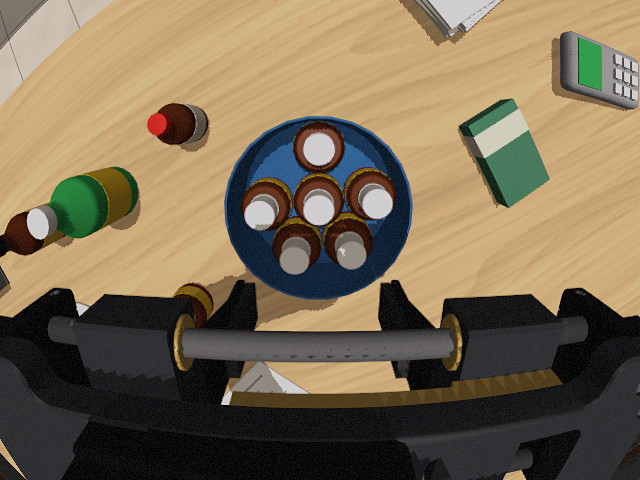

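```bash
cat >> h.py <<'E'
from scipy.optimize import least_squares
def caps(c,z=.094,x0=.4,lo=120,roi=None):
    im=c['image'].astype(int);m=((im.min(2)>lo)&(im.max(2)-im.min(2)<22)).astype(np.uint8)
    out=[]
    k,l,st,ce=cv2.connectedComponentsWithStats(m)
    for i in range(1,k):
        if 300<st[i,4]<2500: out.append((ce[i].round(1),st[i].tolist()))
    return out
def circ(X,rad=None):
    f=least_squares(lambda q:np.linalg.norm(X-q[:2],axis=1)-(rad or q[2]),[*X.mean(0),.05],loss='soft_l1',f_scale=.0007)
    return f.x,np.abs(f.fun).mean()
E
python3 - <<'E'
from h import *
for n in('w1','w2'):
    c=np.load(n+'.npy',allow_pickle=True).item()
    im=c['image'].astype(int);m=((im.min(2)>195)&(im.max(2)-im.min(2)<22)).astype(np.uint8)
    if n=='w2': print('darker cap vals',im[250,295],im[268,295],im[240,350],im[265,350],im[140,318],im[200,318],im[215,318])
    k,l,st,ce=cv2.connectedComponentsWithStats(m)
    for i in range(1,k):
        if 300<st[i,4]<2500:print(n,ce[i].round(1),st[i,2:].tolist(),plane(c,ce[i],.094)[0].round(4))
c=np.load('w2.npy',allow_pickle=True).item()
hsv=cv2.cvtColor(c['image'],cv2.COLOR_BGR2HSV);print(hsv[150,270],hsv[180,230],hsv[220,405])
m=cv2.inRange(hsv,(100,120,20),(125,255,255));m[:,:215]=0;m[:,420:]=0;m[305:]=0;m[:105]=0
m=cv2.morphologyEx(m,cv2.MORPH_OPEN,np.ones((2,2)))
pts=cv2.findContours(m,cv2.RETR_EXTERNAL,cv2.CHAIN_APPROX_NONE)[0];pts=max(pts,key=len)
h=cv2.convexHull(pts)[:,0];print(h.min(0),h.max(0))
X=plane(c,h,.108)[:,:2];print(circ(X,.0945),circ(X))
E
```

```text
darker cap vals [133 141 148] [129 139 147] [ 93 102 106] [131 142 148] [208 205 208] [206 204 207] [210 207 209]
w2 [461.6  10.1] [71, 30, 1139] [ 0.7008 -0.4421  0.094 ]
w2 [318.6 148.9] [30, 30, 732] [ 0.6298 -0.2404  0.094 ]
w2 [377.2 203.3] [29, 29, 647] [ 0.5539 -0.269   0.094 ]
w2 [318.3 209.7] [29, 29, 659] [ 0.5749 -0.2122  0.094 ]
w2 [258.8 213.6] [28, 27, 566] [ 0.5992 -0.156   0.094 ]
w2 [ 37.2 223.5] [21, 30, 482] [0.7276 0.1115 0.094 ]
[108 166  83] [105 184 126] [101 190  47]
[226 118] [412 299]
(array([ 0.57404552, -0.2124829 ,  0.05      ]), np.float64(0.0009038909920684415)) (array([ 0.57416904, -0.21259529,  0.09358943]), np.float64(0.00015434505414082023))
```

Request:
servo_tool --slide '[[0.3,-0.16,0],[0.4,-0.21,-0.3],[0.213,-0.115,-0.6],[0,0,-0.7],[0,0,-0.7],[0,0,-0.5],[0,0,-0.4],[0,0,-0.35],[0,0,-0.25],[0,0,-0.13],[0,0,0]]' --twist '[[0,0,0],[0,0,0],[0,0,0],[0,0,0],[0,0,0],[0,0,0],[0,0,0],[0,0,0],[0,0,0],[0,0,0],[0,0,0]]' --gripper '[0.42,0.42,0.42,0.42,0.42,0.42,0.42,0.42,0.42,0.42,0.42]'

```text
time_s: 4.4
tcp_pos: [0.6299, -0.2409, 0.0647]
ee_rot: [[0.892, -0.452, -0.0], [-0.452, -0.892, -0.0], [-0.0, 0.0, -1.0]]
wrist_force: [-0.2, 0.4, 0.2]
gripper_width: 0.582
```

```bash
python3 - <<'E'
from h import *
c=cap('wrist');cv2.imwrite('pics/w3.png',c['image']);s=r.sense();print(s['tcp_pos'],s['gripper_width'],s['wrist_force'])
E
```

```text
[ 0.63034397 -0.24120093  0.06534717] 0.5830634241686828 [ 0.58697146 -0.37694017  1.38294592]
```

View pics/w3.png

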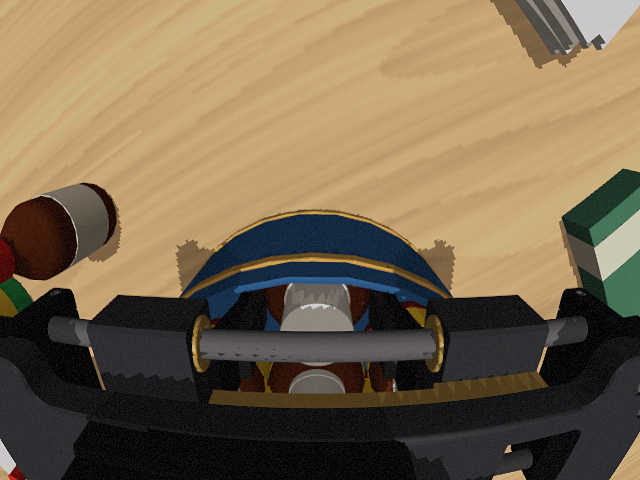

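Request:
servo_tool --slide '[[0,0,0],[0,0,0],[0,0,0],[0,0,0],[0,0,0]]' --twist '[[0,0,0],[0,0,0],[0,0,0],[0,0,0],[0,0,0]]' --gripper '[1,1,1,1,1]'

```text
time_s: 5.08
tcp_pos: [0.6302, -0.2415, 0.0652]
ee_rot: [[0.892, -0.453, 0.001], [-0.453, -0.892, -0.0], [0.001, -0.0, -1.0]]
wrist_force: [-0.6, 0.7, 1.8]
gripper_width: 0.351
```

Request:
servo_tool --slide '[[-0.02,-0.04,0],[-0.03,-0.04,0],[-0.03,-0.04,0],[-0.03,-0.04,0],[-0.04,-0.04,0],[-0.04,-0.04,0],[-0.04,-0.03,0],[-0.04,-0.03,0],[-0.03,-0.03,0],[0,0,0],[0,0,0]]' --twist '[[0,0,-0.4],[0,0,-0.5],[0,0,-0.5],[0,0,-0.5],[0,0,-0.5],[0,0,-0.5],[0,0,-0.5],[0,0,-0.5],[0,0,-0.3],[0,0,0],[0,0,0]]' --gripper '[1,1,1,1,1,1,1,1,1,1,1]'

```text
time_s: 6.45
tcp_pos: [0.6123, -0.2613, 0.0652]
ee_rot: [[0.615, -0.789, 0.001], [-0.789, -0.615, -0.0], [0.001, -0.0, -1.0]]
wrist_force: [1.2, 1.5, 2.5]
gripper_width: 0.35
```

Request:
servo_tool --slide '[[0,0,0],[0,0,0],[0,0,0.1],[0,0,0.25],[0,0,0.4],[0,0,0.5],[-0.1,0.12,0.6],[-0.2,0.3,0.7],[-0.2,0.3,0.7],[-0.12,0.1,0.5],[0,0,0.17],[0,0,0]]' --twist '[[0,0,0],[0,0,0],[0,0,0],[0,0,0],[0,0,0],[0,0,0.8],[0,0,1],[0,0,1],[0,0,1],[0,0,1],[0,0,1],[0,0,0.5]]' --gripper '[0.42,0.42,0.42,0.42,0.42,0.42,0.42,0.42,0.42,0.42,0.42,0.42]'

```text
time_s: 7.95
tcp_pos: [0.5749, -0.2119, 0.3031]
ee_rot: [[0.969, -0.245, 0.005], [-0.245, -0.97, -0.001], [0.005, -0.0, -1.0]]
wrist_force: [0.0, 0.2, -0.3]
gripper_width: 0.578
```

```bash
python3 - <<'E'
from h import *
c=cap('wrist');np.save('w4.npy',c,allow_pickle=True);cv2.imwrite('pics/w4.png',c['image']);s=r.sense();print(s['tcp_pos'],s['ee_rot'].round(3),s['joints'].round(1))
E
```

```text
[ 0.57469978 -0.21189662  0.30222484] [[ 0.97  -0.244  0.003]
 [-0.244 -0.97  -0.   ]
 [ 0.003 -0.    -1.   ]] [ -5.1  18.3   6.3   0.  -77.8  81. ]
```

View pics/w4.png

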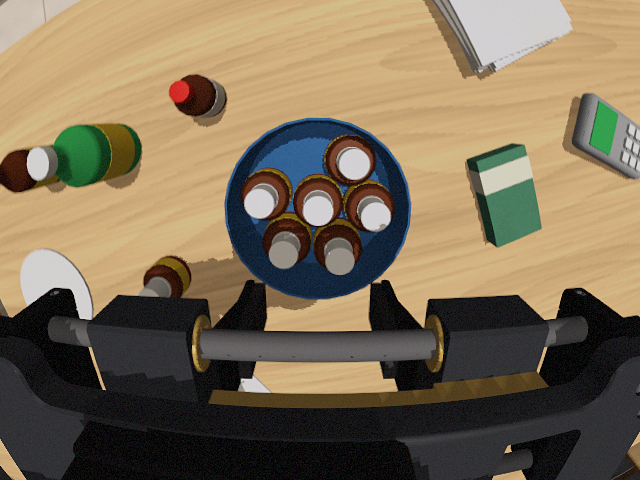

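```bash
cat > meas.py <<'E'
from h import *
def run(n,dx=(215,420)):
    c=np.load(n+'.npy',allow_pickle=True).item() if isinstance(n,str) else n
    im=c['image'].astype(int);m=((im.min(2)>190)&(im.max(2)-im.min(2)<22)).astype(np.uint8)
    k,l,st,ce=cv2.connectedComponentsWithStats(m);cs=[]
    for i in range(1,k):
        X=plane(c,ce[i],.094)[0]
        if 200<st[i,4]<1500 and np.hypot(X[0]-.574,X[1]+.2126)<.09:cs.append(X[:2])
    hsv=cv2.cvtColor(c['image'],cv2.COLOR_BGR2HSV)
    m=cv2.inRange(hsv,(100,120,20),(125,255,255));m[:,:dx[0]]=0;m[:,dx[1]:]=0;m[305:]=0;m[:95]=0
    m=cv2.morphologyEx(m,cv2.MORPH_OPEN,np.ones((2,2)))
    p=max(cv2.findContours(m,cv2.RETR_EXTERNAL,cv2.CHAIN_APPROX_NONE)[0],key=len)
    h=cv2.convexHull(p)[:,0];t,e=circ(plane(c,h,.108)[:,:2]);print('tin',t.round(4),e)
    for x in cs:
        d=x-t[:2];print(x.round(4),'r',np.hypot(*d).round(4),'ang',np.degrees(np.arctan2(d[1],d[0])).round(1))
E
python3 - <<'E'
from meas import *
run('w2');run('w4')
from h import *
c=np.load('w1.npy',allow_pickle=True).item();im=c['image'].astype(int)
print(im[140,295],im[150,300])
m=((im.min(2)>150)&(im.max(2)-im.min(2)<25)).astype(np.uint8)
k,l,st,ce=cv2.connectedComponentsWithStats(m)
for i in range(1,k):
    if st[i,4]>300 and abs(ce[i][0]-297)<30 and abs(ce[i][1]-150)<30: print('jar7',ce[i],st[i],plane(c,ce[i],.09)[0])
hsv=cv2.cvtColor(c['image'],cv2.COLOR_BGR2HSV)
red=cv2.inRange(hsv,(0,180,120),(6,255,255))|cv2.inRange(hsv,(174,180,120),(180,255,255))
k,l,st,ce=cv2.connectedComponentsWithStats(red)
for i in range(1,k):
    if st[i,4]>60: print('red',ce[i],st[i],plane(c,ce[i],.035)[0])
w=((im.min(2)>150)&(im.max(2)-im.min(2)<22)).astype(np.uint8);w[:,:80]=0;w[:,210:]=0;w[:150]=0;w[290:]=0
p=max(cv2.findContours(w,cv2.RETR_EXTERNAL,cv2.CHAIN_APPROX_NONE)[0],key=len);h=cv2.convexHull(p)[:,0]
print('disc',circ(plane(c,h,.005)[:,:2]))
S=np.load('scene0.npy',allow_pickle=True).item()
for p in ([306.8,203.8],):
    pass
E
```

```text
tin [ 0.5742 -0.2126  0.0936] 0.00015434505414082023
[ 0.63   -0.2404] r 0.0623 ang -26.5
[ 0.554 -0.269] r 0.0599 ang -109.7
[ 0.5748 -0.2122] r 0.0008 ang 33.8
[ 0.599  -0.1561] r 0.0618 ang 66.3
tin [ 0.5743 -0.213   0.0935] 0.00014783108410477763
[ 0.6127 -0.2596] r 0.0604 ang -50.5
[ 0.5974 -0.1556] r 0.0619 ang 68.0
[ 0.5748 -0.2124] r 0.0008 ang 50.1
[ 0.555  -0.2689] r 0.0592 ang -109.0
[174 171 174] [174 173 175]
jar7 [294.86173184 150.1047486 ] [280 135  31  31 716] [0.52058417 0.01320617 0.09      ]
red [130.72677596 231.43169399] [124 224  15  16 183] [0.5343529  0.25602983 0.035     ]
disc (array([0.53444681, 0.25662674, 0.08147607]), np.float64(0.00012683534228415398))
```

Request:
servo_tool --slide '[[-0.08,0.3,0],[-0.15,0.6,0],[-0.17,0.75,0],[-0.17,0.75,-0.1],[-0.17,0.7,-0.3],[-0.11,0.45,-0.5],[-0.05,0.2,-0.7],[0,0,-0.7],[0,0,-0.7],[0,0,-0.6],[0,0,-0.3],[0,0,-0.16]]' --twist '[[0,0,0.5],[0,0,0.6],[0,0,0.6],[0,0,0.6],[0,0,0.6],[0,0,0.6],[0,0,0.27],[0,0,0],[0,0,0],[0,0,0],[0,0,0],[0,0,0]]' --gripper '[0.42,0.42,0.42,0.42,0.42,0.42,0.42,0.42,0.42,0.42,0.42,0.42]'

```text
time_s: 9.5
tcp_pos: [0.52, 0.0134, 0.0557]
ee_rot: [[0.989, 0.145, -0.001], [0.145, -0.989, -0.0], [-0.001, 0.0, -1.0]]
wrist_force: [0.5, -0.3, -0.2]
gripper_width: 0.577
```

```bash
python3 - <<'E'
from h import *
c=cap('wrist');cv2.imwrite('pics/w5.png',c['image']);s=r.sense();print(s['tcp_pos'],s['ee_rot'].round(3),s['wrist_force'])
E
```

```text
[0.51972185 0.01328042 0.05507341] [[ 0.989  0.145 -0.002]
 [ 0.145 -0.989 -0.001]
 [-0.002  0.    -1.   ]] [-0.88577285 -0.07177984 -1.21282   ]
```

View pics/w5.png

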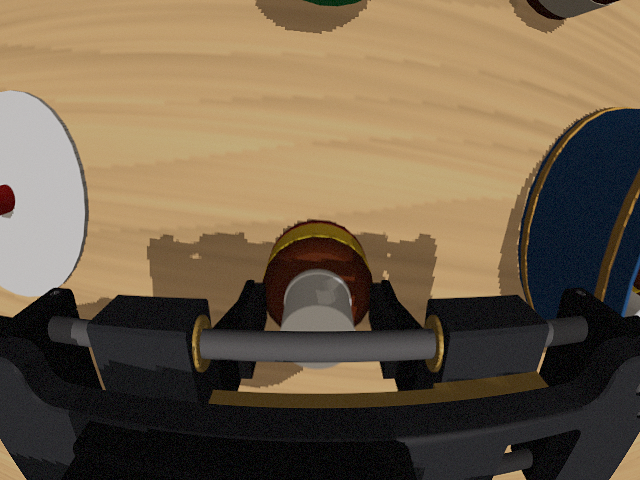

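Request:
servo_tool --slide '[[0,0,0.03],[0,0,0],[0,0,0],[0,0,0],[0,0,0],[0,0,0]]' --twist '[[0,0,0],[0,0,0],[0,0,0],[0,0,0],[0,0,0],[0,0,0]]' --gripper '[0.42,1,1,1,1,1]'

```text
time_s: 10.3
tcp_pos: [0.5211, 0.0131, 0.0586]
ee_rot: [[0.989, 0.145, 0.001], [0.145, -0.989, 0.0], [0.001, 0.0, -1.0]]
wrist_force: [-0.5, 0.5, 3.5]
gripper_width: 0.347
```

Request:
servo_tool --slide '[[0,0,0.2],[0,0,0.5],[0,0,0.7],[0.1,-0.2,0.7],[0.25,-0.5,0.4],[0.3,-0.6,0],[0.35,-0.65,0],[0.35,-0.65,0],[0.3,-0.55,0],[0.2,-0.35,0],[0.05,-0.12,0],[0,0,0]]' --twist '[[0,0,0],[0,0,0],[0,0,0],[0,0,0],[0,0,0],[0,0,0],[0,0,0],[0,0,0],[0,0,0],[0,0,0],[0,0,0],[0,0,0]]' --gripper '[1,1,1,1,1,1,1,1,1,1,1,1]'

```text
time_s: 11.8
tcp_pos: [0.6342, -0.2041, 0.2078]
ee_rot: [[0.99, 0.144, -0.001], [0.144, -0.99, 0.0], [-0.001, -0.001, -1.0]]
wrist_force: [-0.1, -0.4, -1.5]
gripper_width: 0.348
```

```bash
python3 - <<'E'
from h import *
c=cap('wrist');s=r.sense();print(s['tcp_pos'],s['ee_rot'].round(3),s['wrist_force'])
ims=[c['image'][120:430,120:520]]
for n,(x,y,w,h) in(('scene',(150,130,160,160)),('side',(300,180,160,180))):
    c=cap(n);ims.append(cv2.resize(c['image'][y:y+h,x:x+w],None,fx=1.9,fy=1.9,interpolation=3))
H=310;ims=[cv2.resize(i,(int(i.shape[1]*H/i.shape[0]),H)) for i in ims]
im=np.hstack(ims);im=cv2.resize(im,None,fx=790/im.shape[1],fy=790/im.shape[1]);cv2.imwrite('pics/m6.png',im)
E
```

```text
[ 0.63420985 -0.2036283   0.20807895] [[ 0.99   0.144 -0.001]
 [ 0.144 -0.99   0.   ]
 [-0.001 -0.001 -1.   ]] [ 0.34415997  0.98551835 -0.74050729]
```

View pics/m6.png

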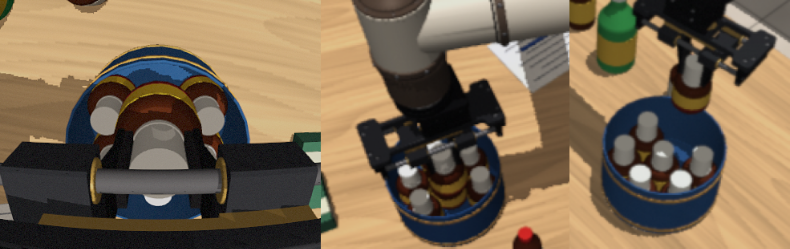

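Request:
servo_tool --slide '[[0,0,-0.2],[0,0,-0.3],[0,0,-0.35],[0,0,-0.3],[0,0,-0.25],[0,0,-0.2],[0,0,-0.2],[0,0,-0.2],[0,0,-0.15],[0,0,-0.15],[0,0,0]]' --twist '[[0,0,0],[0,0,0],[0,0,0],[0,0,0],[0,0,0],[0,0,0],[0,0,0],[0,0,0],[0,0,0],[0,0,0],[0,0,0]]' --gripper '[1,1,1,1,1,1,1,1,1,1,1]'

```text
time_s: 13.32
tcp_pos: [0.6342, -0.2041, 0.0692]
ee_rot: [[0.99, 0.144, -0.002], [0.144, -0.99, 0.0], [-0.002, -0.0, -1.0]]
wrist_force: [-0.5, -0.7, -0.8]
gripper_width: 0.346
```

```bash
python3 - <<'E'
from h import *
c=cap('wrist');s=r.sense();print(s['tcp_pos'],s['ee_rot'].round(3),s['wrist_force'])
ims=[c['image'][120:430,120:520]]
for n,(x,y,w,h) in(('scene',(150,130,160,160)),('side',(300,180,160,180))):
    c=cap(n);ims.append(cv2.resize(c['image'][y:y+h,x:x+w],None,fx=1.9,fy=1.9,interpolation=3))
H=310;ims=[cv2.resize(i,(int(i.shape[1]*H/i.shape[0]),H)) for i in ims]
im=np.hstack(ims);im=cv2.resize(im,None,fx=790/im.shape[1],fy=790/im.shape[1]);cv2.imwrite('pics/m7.png',im)
E
```

```text
[ 0.63467178 -0.20419305  0.06989881] [[ 0.99   0.144 -0.   ]
 [ 0.144 -0.99  -0.   ]
 [-0.     0.    -1.   ]] [ 0.53288011  0.37143778 -0.50265204]
```

View pics/m7.png

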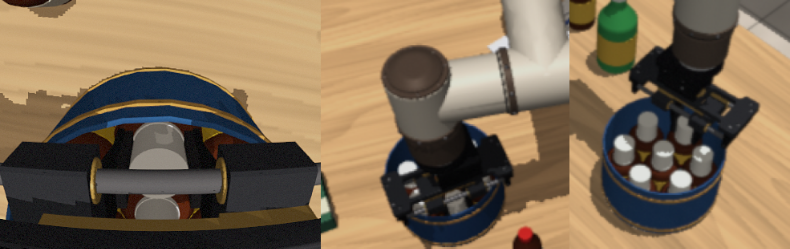

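Request:
servo_tool --slide '[[0,0,-0.03],[0,0,-0.03],[0,0,-0.02],[0,0,-0.02],[0,0,-0.01],[0,0,-0.01],[0,0,0]]' --twist '[[0,0,0],[0,0,0],[0,0,0],[0,0,0],[0,0,0],[0,0,0],[0,0,0]]' --gripper '[1,1,1,1,1,1,1]'

```text
time_s: 14.35
tcp_pos: [0.6347, -0.2041, 0.0629]
ee_rot: [[0.99, 0.144, -0.0], [0.144, -0.99, -0.0], [-0.0, -0.0, -1.0]]
wrist_force: [-0.1, -0.4, -1.3]
gripper_width: 0.352
```

```bash
python3 - <<'E'
from h import *
for _ in range(4):
    s=r.sense();print(s['tcp_pos'],s['wrist_force']);cap('wrist')
E
```

```text
[ 0.63471562 -0.20413745  0.06290751] [-0.13721976 -0.37859434 -1.33166398]
[ 0.6347488  -0.20415083  0.06294797] [ 0.51283532  0.09929347 -0.98999993]
[ 0.63477579 -0.20415885  0.06298643] [-0.14981077  0.52857211 -1.02484566]
[ 0.6347529  -0.20416034  0.06297673] [-0.49884899 -0.59462783 -1.01064066]
```

Request:
servo_tool --slide '[[0,0,-0.01],[0,0,-0.01],[0,0,0]]' --twist '[[0,0,0],[0,0,0],[0,0,0]]' --gripper '[1,1,1]'

```text
time_s: 14.92
tcp_pos: [0.635, -0.2041, 0.0627]
ee_rot: [[0.989, 0.145, 0.001], [0.145, -0.989, -0.0], [0.001, 0.0, -1.0]]
wrist_force: [-0.9, 2.2, 5.1]
gripper_width: 0.345
```

Contact felt (+5 N): it stands on the floor. Release, rise and look.

Request:
servo_tool --slide '[[0,0,0],[0,0,0],[0,0,0],[0,0,0.1],[0,0,0.3],[0,0,0.5],[0,0,0.6],[-0.2,0,0.7],[-0.4,-0.05,0.7],[-0.3,-0.05,0.7],[-0.1,-0.05,0.35],[0,0,0]]' --twist '[[0,0,0],[0,0,0],[0,0,0],[0,0,0],[0,0,0],[0,0,0],[0,0,0],[0,0,0],[0,0,0],[0,0,0],[0,0,0],[0,0,0]]' --gripper '[0.44,0.44,0.44,0.44,0.44,0.44,0.44,0.44,0.44,0.44,0.44,0.44]'

```text
time_s: 16.42
tcp_pos: [0.5752, -0.2136, 0.3027]
ee_rot: [[0.99, 0.144, 0.007], [0.144, -0.99, -0.001], [0.007, 0.002, -1.0]]
wrist_force: [0.6, -0.2, -0.6]
gripper_width: 0.559
```

```bash
python3 - <<'E'
from meas import *
c=cap('wrist');np.save('w8.npy',c,allow_pickle=True);cv2.imwrite('pics/w8.png',c['image']);s=r.sense();print(s['tcp_pos'],s['time_s'])
run('w8')
for n,(x,y,w,h) in(('scene',(170,170,120,130)),('side',(180,160,260,200))):
    d=cap(n);np.save(n+'8.npy',d,allow_pickle=True)
E
```

```text
[ 0.57474321 -0.21310235  0.30021241] 16.475
tin [ 0.5746 -0.2132  0.0934] 0.0001344856510825672
[ 0.6348 -0.2043] r 0.0608 ang 8.3
[ 0.5975 -0.1556] r 0.0619 ang 68.3
[ 0.6123 -0.2595] r 0.0597 ang -50.8
[ 0.5778 -0.2112] r 0.0037 ang 31.4
```

View pics/w8.png

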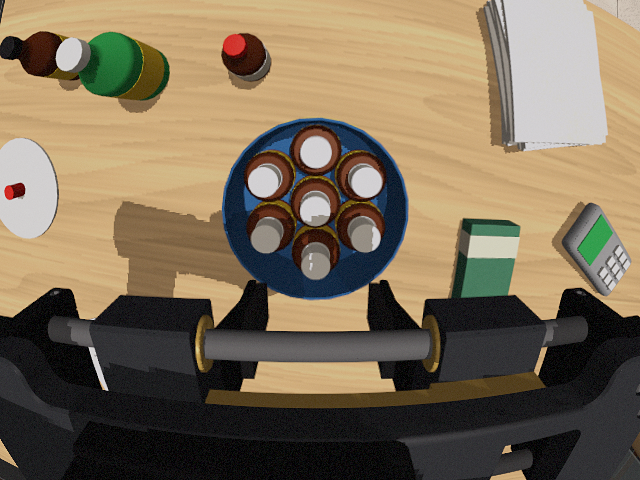

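Request:
servo_tool --slide '[[0,0.3,0],[-0.05,0.6,0],[-0.07,0.85,0],[-0.07,0.9,0],[-0.07,0.9,0],[-0.07,0.9,0],[-0.07,0.9,0],[-0.07,0.85,0],[-0.07,0.7,-0.2],[-0.07,0.5,-0.4],[-0.06,0.3,-0.5],[-0.003,0.125,-0.6]]' --twist '[[0,0,0],[0,0,0],[0,0,0],[0,0,0],[0,0,0],[0,0,0],[0,0,0],[0,0,0],[0,0,0],[0,0,0],[0,0,0],[0,0,0]]' --gripper '[0.44,0.44,0.44,0.44,0.44,0.44,0.44,0.44,0.44,0.44,0.44,0.44]'

```text
time_s: 18.08
tcp_pos: [0.5333, 0.2585, 0.1952]
ee_rot: [[0.989, 0.147, -0.0], [0.147, -0.989, -0.0], [-0.0, 0.0, -1.0]]
wrist_force: [0.5, 0.0, -0.6]
gripper_width: 0.562
```

Request:
servo_tool --slide '[[0,0,-0.7],[0,0,-0.6],[0,0,-0.5],[0,0,-0.4],[0,0,-0.3],[0,0,0]]' --twist '[[0,0,0],[0,0,0],[0,0,0],[0,0,0],[0,0,0],[0,0,0]]' --gripper '[0.44,0.44,0.44,0.44,0.44,0.44]'

```text
time_s: 18.82
tcp_pos: [0.5325, 0.256, 0.0444]
ee_rot: [[0.989, 0.145, -0.004], [0.145, -0.989, -0.003], [-0.005, 0.003, -1.0]]
wrist_force: [-0.4, -0.8, 0.4]
gripper_width: 0.561
```

```bash
python3 - <<'E'
from h import *
c=cap('wrist');cv2.imwrite('pics/w9.png',c['image']);s=r.sense();print(s['tcp_pos'],s['ee_rot'].round(3),s['wrist_force'])
E
```

```text
[0.53348975 0.25659082 0.04579366] [[ 0.989  0.145 -0.002]
 [ 0.145 -0.989 -0.002]
 [-0.002  0.001 -1.   ]] [-0.09240572  0.05079387  0.28365977]
```

View pics/w9.png

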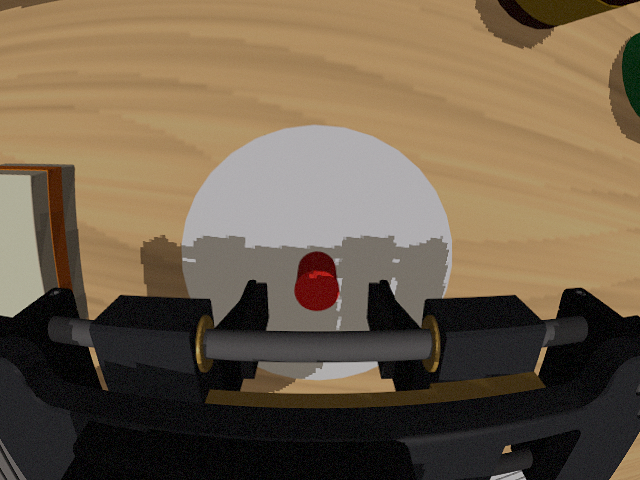

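Request:
servo_tool --slide '[[0.015,0,-0.2],[0,0,-0.2],[0,0,-0.12],[0,0,-0.08],[0,0,0]]' --twist '[[0,0,0],[0,0,0],[0,0,0],[0,0,0],[0,0,0]]' --gripper '[0.44,0.44,0.44,0.44,0.44]'

```text
time_s: 19.5
tcp_pos: [0.5351, 0.2562, 0.0104]
ee_rot: [[0.99, 0.144, -0.001], [0.144, -0.99, -0.0], [-0.001, 0.0, -1.0]]
wrist_force: [0.9, 0.2, 1.1]
gripper_width: 0.561
```

```bash
python3 - <<'E'
from h import *
c=cap('wrist');cap('scene');s=r.sense();print(s['tcp_pos'],s['ee_rot'].round(4),s['wrist_force'])
E
```

```text
[0.53550511 0.25644936 0.01098491] [[ 9.895e-01  1.444e-01  5.000e-04]
 [ 1.444e-01 -9.895e-01  3.000e-04]
 [ 5.000e-04 -2.000e-04 -1.000e+00]] [-0.40570924  0.46481064  0.42738708]
```

Request:
servo_tool --slide '[[0,0,0],[0,0,0],[0,0,0],[0,0,0],[0,0,0],[0,0,0],[0,0,0.1],[0,0,0.3],[0,0,0.5],[0,0,0.6],[0,0,0.7],[0,0,0.7]]' --twist '[[0,0,0],[0,0,0],[0,0,0],[0,0,0],[0,0,0],[0,0,0],[0,0,0],[0,0,0],[0,0,0],[0,0,0],[0,0,0],[0,0,0]]' --gripper '[1,1,1,1,1,1,1,1,1,1,1,1]'

```text
time_s: 21.1
tcp_pos: [0.5349, 0.2561, 0.1861]
ee_rot: [[0.99, 0.144, -0.0], [0.144, -0.99, -0.0], [-0.0, 0.0, -1.0]]
wrist_force: [-0.4, -0.1, -1.8]
gripper_width: 0.242
```

```bash
python3 - <<'E'
from h import *
for n in('scene','side'):
    c=cap(n);cv2.imwrite(f'pics/{n}10.png',cv2.resize(c['image'][100:300,150:470],None,fx=2,fy=2))
s=r.sense();print(s['tcp_pos'],s['ee_rot'].round(4),s['wrist_force'],s['gripper_width'])
E
```

```text
[0.53789058 0.25792844 0.19080655] [[ 0.9893  0.1452  0.0098]
 [ 0.1452 -0.9894  0.0062]
 [ 0.0106 -0.0047 -0.9999]] [ 1.24223972 -0.27617403 -0.32742106] 0.2407029676294967
```

View pics/side10.png

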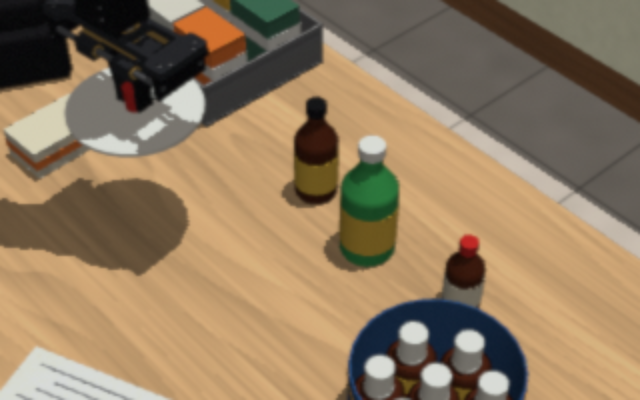

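Request:
servo_tool --slide '[[0,-0.2,0.4],[0,-0.45,0.5],[-0.05,-0.65,0],[-0.05,-0.75,0],[0,-0.75,0],[0,-0.75,0],[0,-0.75,0],[0,-0.75,0],[0.1,-0.75,0],[0.2,-0.75,0],[0.2,-0.6,0],[0.15,-0.4,0]]' --twist '[[0,0,0],[0,0,0],[0,0,0],[0,0,0],[0,0,0],[0,0,0],[0,0,0],[0,0,0],[0,0,0],[0,0,0],[0,0,0],[0,0,0]]' --gripper '[1,1,1,1,1,1,1,1,1,1,1,1]'

```text
time_s: 22.7
tcp_pos: [0.5679, -0.1982, 0.2376]
ee_rot: [[0.99, 0.143, -0.002], [0.143, -0.99, 0.001], [-0.002, -0.001, -1.0]]
wrist_force: [0.4, 0.4, -0.9]
gripper_width: 0.243
```

Request:
servo_tool --slide '[[0.1,-0.2,0],[0.03,-0.07,0],[0,0,0],[0,0,0]]' --twist '[[0,0,0],[0,0,0],[0,0,0],[0,0,0]]' --gripper '[1,1,1,1]'

```text
time_s: 23.2
tcp_pos: [0.5759, -0.212, 0.2389]
ee_rot: [[0.989, 0.145, 0.0], [0.145, -0.989, 0.0], [0.0, -0.0, -1.0]]
wrist_force: [0.6, -0.7, -1.8]
gripper_width: 0.246
```

```bash
python3 - <<'E'
from h import *
s=r.sense();print(s['tcp_pos'],s['ee_rot'].round(4),s['wrist_force'])
c=cap('wrist');ims=[c['image'][80:430,100:540]]
for n,(x,y,w,h) in(('scene',(150,130,160,160)),('side',(280,160,180,200))):
    c=cap(n);ims.append(cv2.resize(c['image'][y:y+h,x:x+w],None,fx=1.9,fy=1.9,interpolation=3))
H=310;ims=[cv2.resize(i,(int(i.shape[1]*H/i.shape[0]),H)) for i in ims]
im=np.hstack(ims);im=cv2.resize(im,None,fx=790/im.shape[1],fy=790/im.shape[1]);cv2.imwrite('pics/m11.png',im)
E
```

```text
[ 0.57590519 -0.21201209  0.23893202] [[ 9.894e-01  1.454e-01  1.000e-04]
 [ 1.454e-01 -9.894e-01  2.000e-04]
 [ 1.000e-04 -2.000e-04 -1.000e+00]] [ 0.6384737  -0.65807443 -1.78940912]
```

View pics/m11.png

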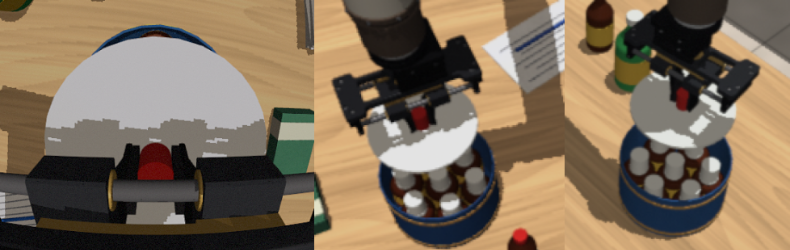

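Request:
servo_tool --slide '[[-0.01,-0.015,-0.2],[0,0,-0.35],[0,0,-0.4],[0,0,-0.35],[0,0,-0.3],[0,0,-0.25],[0,0,-0.15],[0,0,-0.1],[0,0,-0.06],[0,0,0]]' --twist '[[0,0,0],[0,0,0],[0,0,0],[0,0,0],[0,0,0],[0,0,0],[0,0,0],[0,0,0],[0,0,0],[0,0,0]]' --gripper '[1,1,1,1,1,1,1,1,1,1]'

```text
time_s: 24.6
tcp_pos: [0.5756, -0.2138, 0.1093]
ee_rot: [[0.99, 0.144, 0.0], [0.144, -0.99, -0.0], [0.0, 0.0, -1.0]]
wrist_force: [0.7, -0.3, -0.1]
gripper_width: 0.24
```

Request:
servo_tool --slide '[[0,0,-0.02],[0,0,-0.015],[0,0,-0.01],[0,0,0],[0,0,0]]' --twist '[[0,0,0],[0,0,0],[0,0,0],[0,0,0],[0,0,0]]' --gripper '[1,1,1,1,1]'

```text
time_s: 25.22
tcp_pos: [0.5755, -0.2138, 0.1065]
ee_rot: [[0.99, 0.144, 0.0], [0.144, -0.99, -0.0], [0.0, 0.0, -1.0]]
wrist_force: [-0.6, 0.2, -1.3]
gripper_width: 0.246
```

```bash
python3 - <<'E'
from h import *
s=r.sense();print(s['tcp_pos'],s['wrist_force'])
c=cap('wrist');ims=[c['image'][80:430,100:540]]
for n,(x,y,w,h) in(('scene',(150,130,160,160)),('side',(280,160,180,200))):
    c=cap(n);ims.append(cv2.resize(c['image'][y:y+h,x:x+w],None,fx=1.9,fy=1.9,interpolation=3))
s=r.sense();print(s['tcp_pos'],s['wrist_force'])
H=310;ims=[cv2.resize(i,(int(i.shape[1]*H/i.shape[0]),H)) for i in ims]
im=np.hstack(ims);im=cv2.resize(im,None,fx=790/im.shape[1],fy=790/im.shape[1]);cv2.imwrite('pics/m12.png',im)
E
```

```text
[ 0.57547734 -0.21377084  0.10647038] [-0.60204253  0.20376932 -1.33648632]
[ 0.57547715 -0.21375612  0.10647876] [-0.01738045  0.42490371 -1.64276034]
```

View pics/m12.png

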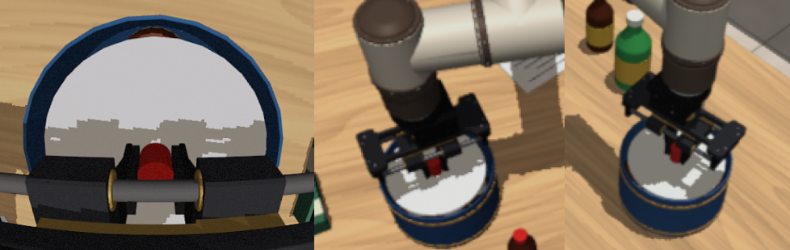

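Inside the rim, level, not yet touching. Lower on in fine steps.

Request:
servo_tool --slide '[[0,0,-0.01],[0,0,-0.01],[0,0,0],[0,0,0]]' --twist '[[0,0,0],[0,0,0],[0,0,0],[0,0,0]]' --gripper '[1,1,1,1]'

```text
time_s: 25.88
tcp_pos: [0.5755, -0.2138, 0.1052]
ee_rot: [[0.99, 0.144, 0.0], [0.144, -0.99, -0.0], [0.0, 0.0, -1.0]]
wrist_force: [-0.3, -0.5, -1.3]
gripper_width: 0.242
```

Request:
servo_tool --slide '[[0,0,-0.01],[0,0,0],[0,0,0]]' --twist '[[0,0,0],[0,0,0],[0,0,0]]' --gripper '[1,1,1]'

```text
time_s: 26.25
tcp_pos: [0.5755, -0.2138, 0.1049]
ee_rot: [[0.99, 0.144, 0.0], [0.144, -0.99, -0.0], [0.0, 0.0, -1.0]]
wrist_force: [-0.1, 0.3, 0.1]
gripper_width: 0.241
```

Request:
servo_tool --slide '[[0,0,0],[0,0,0],[0,0,0],[0,0,0.1],[0,0,0.3],[0,0,0.5],[0,0,0.7],[0,0,0.7],[0,0,0.6],[0,0,0.3],[0,0,0.1],[0,0,0]]' --twist '[[0,0,0],[0,0,0],[0,0,0],[0,0,0],[0,0,0],[0,0,0],[0,0,0],[0,0,0],[0,0,0],[0,0,0],[0,0,0],[0,0,0]]' --gripper '[0.5,0.5,0.5,0.5,0.5,0.5,0.5,0.5,0.5,0.5,0.5,0.5]'

```text
time_s: 27.75
tcp_pos: [0.5753, -0.2136, 0.3025]
ee_rot: [[0.99, 0.144, -0.0], [0.144, -0.99, 0.0], [-0.0, -0.0, -1.0]]
wrist_force: [-0.1, -0.2, -0.2]
gripper_width: 0.504
```

```bash
python3 - <<'E'
from h import *
s=r.sense();print(s['tcp_pos'],s['wrist_force'],s['time_s'])
c=cap('wrist');cv2.imwrite('pics/w13.png',c['image']);np.save('w13.npy',c,allow_pickle=True)
def red(c):
    hsv=cv2.cvtColor(c['image'],cv2.COLOR_BGR2HSV)
    m=cv2.inRange(hsv,(0,180,140),(6,255,255))|cv2.inRange(hsv,(174,180,140),(180,255,255))
    k,l,st,ce=cv2.connectedComponentsWithStats(m);return [(ce[i].round(1),st[i,4]) for i in range(1,k) if st[i,4]>15]
print('wrist',[(p,a,plane(c,p,.129)[0].round(4)) for p,a in red(c)])
im=c['image'].astype(int);m=((im.min(2)>110)&(im.max(2)-im.min(2)<22)).astype(np.uint8);m[:,:225]=0;m[:,410:]=0;m[300:]=0;m[:100]=0
p=max(cv2.findContours(m,cv2.RETR_EXTERNAL,cv2.CHAIN_APPROX_NONE)[0],key=len);h=cv2.convexHull(p)[:,0];print('disc',circ(plane(c,h,.099)[:,:2]))
D={}
for n in('scene','side'):
    d=cap(n);D[n]=d;print(n,[(p,a,plane(d,p,.129)[0].round(4)) for p,a in red(d)])
    cv2.imwrite(f'pics/{n}13.png',cv2.resize(d['image'][150:350,150:420],None,fx=2,fy=2))
E
```

```text
[ 0.57528432 -0.21363171  0.30247548] [-0.12185601 -0.22284707 -0.15587385] 27.75
wrist [(array([234.1,  42.6]), np.int32(368), array([ 0.7272, -0.1163,  0.129 ])), (array([315.7, 213.6]), np.int32(235), array([ 0.5788, -0.2122,  0.129 ]))]
disc (array([ 0.57485183, -0.2148343 ,  0.0819768 ]), np.float64(0.00021681818797502083))
scene [(array([544. , 221.8]), np.int32(575), array([0.7739, 0.5701, 0.129 ])), (array([226.3, 233.8]), np.int32(30), array([ 0.5805, -0.2134,  0.129 ])), (array([281.1, 279.8]), np.int32(55), array([ 0.7433, -0.113 ,  0.129 ]))]
side [(array([215.4,  86.2]), np.int32(303), array([0.7414, 0.5607, 0.129 ])), (array([383.1, 220.4]), np.int32(32), array([ 0.713 , -0.1192,  0.129 ])), (array([370.2, 276.5]), np.int32(25), array([ 0.5761, -0.2112,  0.129 ]))]
```

View pics/w13.png

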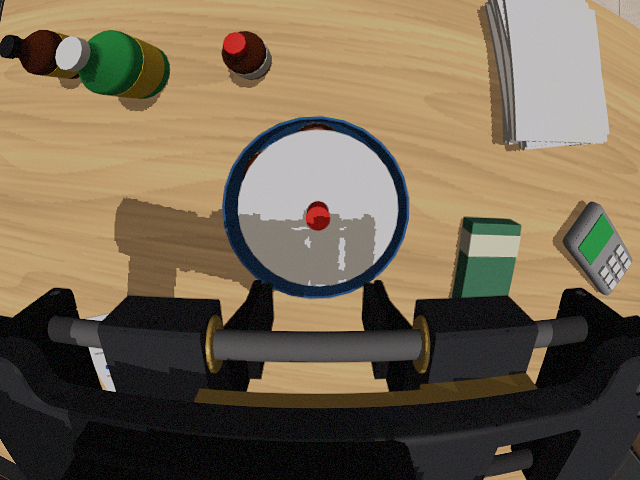

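View pics/side13.png

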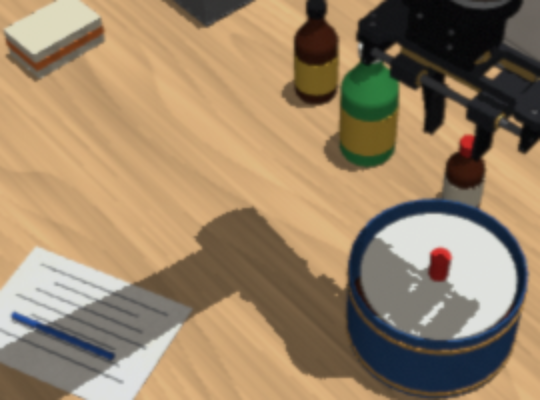

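The divider lies level inside the rim with its disc about 2 mm off the tin's axis. Fitted at 99 mm, its radius comes out at 82.0 mm, so the height is right. Handing in.

```bash
python3 -c "
from station import r
s=r.sense();print(s['time_s'],s['joint_velocities'].round(2));print(r.finish_job())"
```

```text
27.9 [0.07 0.13 0.14 0.07 0.   0.05]
the job is handed in; nothing more can be done
None
```

The job is handed in after 27.9 s. All seven jars stand packed in the tin and the divider lies on their caps. No verdict was reported.

- **Stray jar:** I gripped it by the cap and slid it about 25° along the wall until it was up against its neighbour.
- **Counter jar:** I lowered it into the freed gap until the wrist force showed contact with the floor, then released it.
- **Divider:** I carried it by its knob, set it down until the force went to zero, and released it.

**Last checks:**
- After the seventh jar went in, the wrist picture showed all seven upright. The outer caps that could be measured sat 60–62 mm from the tin's axis.
- The final pictures show the divider level with its knob up. The disc is about 2 mm off the tin's centre, and its fitted radius of 82.0 mm fits the expected height.
- The gripper was about 0.2 m above the divider and touching nothing. The bystanders visible in the final pictures look unmoved.

**Disagreements and gaps:**
- The scene and side cameras differed by about 4 mm, so I used their average and the wrist camera.
- The wrist and scene cameras put the knob's top 4–6 mm from the tin's axis (the side camera about 2 mm). I put this down to the red patch including part of the knob's side, and relied on the disc fit.
- Three of the seven caps were in shadow or glare in the last wrist check. Two were not measured there, and the middle cap's reading was about 3 mm off its earlier one.

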